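Lock the tape holder onto the ball mount

ROBOT

A 6-joint arm with a two-finger parallel gripper is mounted at the origin on the work surface. World frame = base frame: x ahead of the robot, y to its left, z up, the work surface at z = 0. Lengths are in mm, angles in rad, forces in N, time in s.
With the tool pointing down it reaches from about 275 to 1000 mm from the base axis. Payload 8.4 kg.
Tool frame: the origin (TCP) lies on the centre line of the jaws, within the pads' length; the fingertips stand 25 mm ahead of it and the grasp point (between the pads) lies 6 mm ahead of it; z points along the fingers, x is the direction in which the jaws open and shut, and the axes are right-handed (so a half turn about z gives the same grasp; the last joint's range is limited). The gripper opens to 85 mm and grips with 20 to 120 N. Pads are 22 mm wide; open, the fingers measure 114 mm over their backs; the gripper's body (76 mm by 85 mm) begins 54 mm behind the grasp point. The pads swing forward as they close: fully open they stand 13 mm farther back than shut.
Start: joints at [-1.218, 0.353, 1.633, -0, 1.155, -0.002], TCP at [217.125, -586.076, 256.281] pointing down, gripper open.
Joint ranges: [-2.63, 2.63], [-0.92, 2.1], [0.06, 2.66], [-1.3, 4.44], [0, 2.69], [-3.02, 3.02]. Speed limits (rad/s): [2.22, 2.22, 2.79, 3.14, 3.14, 3.14].

INTERFACE

Orientations are given as [roll, pitch, yaw] about the fixed x, y, z axes, in that order (R = Rz(yaw) Ry(pitch) Rx(roll)).
In Python, from rig import r gives the robot as it stands. The module is installed in compiled form; this text tells all that it offers.
- The arm moves only by the tool jog_arm, never from a script. Its argument "deltas" is a list of rows, each an object with "gripper": the gripper command: -1 is fully open, 1 is shut, values between are in proportion; "translation": the shift along the world's x, y, z in units of 10 cm (1.0 is 10 cm), a list of three; "dr": the turn, a rotation vector about the world's x, y, z in units of pi/2 rad (1.0 is pi/2 rad), a list of three. In form: [{"gripper": gripper, "translation": [x, y, z], "dr": [wx, wy, wz]}, ...]. A call has 1 to 12 rows; each row shifts and turns the commanded pose from where the row before left it; what a row does not reach is not made up. A row lasts 1/12 s, in which the tool goes at most 41.7 mm and 7.16 degrees, less where a joint would pass 70% of its speed; a pose out of reach is approached as far as the arm can. A call with a number of a shift or a turn outside -1 to 1 is refused whole. A call with a gripper value outside its range is refused whole. The fingers move at their own pace and stop on an object; "squeeze" is the grip in N (left out, the last holds). Time passes only in rows, so rows that do not move let the fingers close. It gives the time, the measured TCP pose, the force and the opening at its end, in the units of the state.
- r.sense(): the state, without advancing time (a new reading comes with each control period).
- r.grab_frame(name): name is "side" or "top" or "wrist"; returns the picture (384x512x3 uint8, blue, green, red); there is no depth.
- r.calibration(name): a dict with "mtx" (3x3 intrinsics, pixels), "k1" (the pictures are not rectified: a ray, as slopes to the right and down, at radius r is drawn at 1 + k1 r^2 times it, then the intrinsics apply), "world_from_camera" (4x4, takes a point from camera to world coordinates). Camera axes: x right, y down, z forward; pixel columns grow to the right and rows downward; lengths in mm; the calibration is good to about 2 mm. A picture is of the moment at which its call begins: read the wrist's pose just before it. calibration takes no time and is no camera call; for the wrist camera it gives the pose at the moment of the call.
- r.sign_off(): hands the job in, once; it reports no verdict.
The state is a dict: "clock": time; "qpos": joint angles; "qvel": joint speeds; "joint_efforts": joint torques, N m; "eef_pos": TCP position; "tcp_rot": TCP orientation; "contact_force": force on the tool from outside, world axes, zero at the start; "wrist_torque": the same for the moment, N m; "opening": opening from 0.0 (shut) to 1.0 (fully open).
Only numpy, scipy, OpenCV 4.12 (cv2) and the standard library are available. Lean on these libraries where they do the work, as an engineer would, in place of code of your own. Each camera call takes 0.05 s, during which the arm holds its last target. There are 200 camera calls.

TASK

Fit the tape holder to the ball mount on the packing desk: pull up the handle of its coupler to open it, lower the coupler over the ball until it stands flat on the mount's base with the handle still up, then press the handle fully down to lock it, and let go. Carry it down onto the ball rather than dropping it.

Things in the scene. Friction and masses are not known exactly. Their poses are not given: they have to be found in the camera images.
- handle_grip (a point): Centre of the coupler's handle: a black bar on a thin stem on top of the coupler, 50 mm long (point's x axis), 20 mm thick (y axis; grip it across this from above), 24 mm high. It slides straight up and down. Its centre is 104 mm above the coupler's underside when down (36 mm above the cup's flat top), 129 mm when up. Lifting it first slides it up to its stop, then carries the coupler upright.
- coupler: Loose tape holder: an upside-down aluminium cup, 72 mm outside diameter, 68 mm high, mouth below 58 mm wide and deep, a tape roll on either side along its x axis (116 mm over both), 0.45 to 0.7 kg. Origin: centre of the underside, z up. Starts standing on the table, handle down. The handle works two jaws in the mouth: only with it up does the ball go in; down, they close under the ball.
- socket (a point): Point on the coupler's axis, 32 mm above its underside, inside the cup; it meets the ball's centre when the coupler is seated. Axes as the coupler's. Any heading on the mount is right.
- lock_handle (a joint): How far the handle is pulled up out of the coupler, in m: 0 fully down (locked), 0.025 fully up (open); starts within 5 mm of down. It stays where it is left: about 2 N of friction, no spring.
- ball (a point): Centre of the steel ball, 38 mm in diameter, 52 mm above the table, on a 16 mm neck on a fixed dark round base of 96 mm diameter and 20 mm height; the seated coupler's underside stands on that base. A like base elsewhere carries a square post (70 mm high) in place of a ball: not that one.
Not all that is in view belongs to the job. What is shaped like the coupler but green is not meant.

How it is judged:
By the outcome, as a careful person would: the job done as asked, in the order asked, and still so for the second after the job is handed in, with the robot touching nothing.
It also fails if it takes over 53 s, if anything falls off the work surface, if the arm or the gripper's body presses on something with over 40 N, if the wrist force passes 120 N, or if a joint passes its speed limit or range.

## Working session

There is one attempt and no reset: what is moved stays moved. The work goes in short steps, Python scripts to look and compute and a tool call to move; the robot and the scene stay as the last step left them, time stands still between calls to the robot, and variables do not carry over. Pictures are saved under pics/ and viewed, about 8 in all and at most 12, crops included, and the job is handed in when it is done.

Besides the shell and the picture viewer there is one more tool, called after ">>>" as a command line: name --argument value ..., lists and objects as JSON in quotes. jog_arm: Moves the arm, as the interface text tells. Shifts and turns lie within -1 to 1; 1 stands for 10 cm of shift or pi/2 rad of turn. Its arguments: {"type":"object","properties":{"deltas":{"type":"array"},"squeeze":{"type":"number"}},"required":["deltas"]}

```bash
mkdir -p pics
cat > h.py <<'E'
import numpy as np, cv2
from rig import r
def ray(c,uv):
    uv=np.array(uv,float); K=np.array(c["mtx"]); d=(np.linalg.inv(K)@[uv[0],uv[1],1])[:2]
    p=d.copy()
    for _ in range(30): p=d/(1+c["k1"]*(p@p))
    T=np.array(c["world_from_camera"]); v=T[:3,:3]@[p[0],p[1],1]
    return T[:3,3],v
def atz(c,uv,z):
    o,v=ray(c,uv); return (o+v*(z-o[2])/v[2]).round(1)
def proj(c,P):
    T=np.linalg.inv(np.array(c["world_from_camera"])); q=T[:3,:3]@np.array(P,float)+T[:3,3]
    s=q[:2]/q[2]; s=s*(1+c["k1"]*(s@s)); return (np.array(c["mtx"])@[s[0],s[1],1])[:2].round(1)
def tri(rays):
    A=0;b=0
    for o,v in rays:
        v=v/np.linalg.norm(v);M=np.eye(3)-np.outer(v,v);A=A+M;b=b+M@o
    return np.linalg.solve(A,b).round(1)
E
python3 - <<'E'
from h import *
s=r.sense();print(s["clock"],s["tcp_rot"],s["opening"])
for n in("top","side"):
    cv2.imwrite(f"pics/{n}0.png",r.grab_frame(n)); c=r.calibration(n);print(n,np.array(c["world_from_camera"]).round(2).tolist(),c["mtx"],c["k1"])
a=cv2.imread("pics/top0.png");b=cv2.imread("pics/side0.png")
E
```

```text
0.0 [-3.14158763e+00  1.41039689e-03 -1.21600079e+00] 0.9963869708267568
top [[0.0, -0.99, 0.14, 388.59], [-1.0, -0.0, -0.02, 66.97], [0.02, -0.14, -0.99, 1230.33], [0.0, 0.0, 0.0, 1.0]] [[431.36067561   0.         255.91015183]
 [  0.         431.36067561 194.23303122]
 [  0.           0.           1.        ]] -0.14557273113953914
side [[-0.8, -0.37, 0.47, -1.54], [-0.6, 0.53, -0.61, 811.27], [-0.02, -0.76, -0.65, 908.42], [0.0, 0.0, 0.0, 1.0]] [[438.92554596   0.         266.38540096]
 [  0.         438.92554596 195.92040874]
 [  0.           0.           1.        ]] -0.07940490037698274
```

View pics/top0.png

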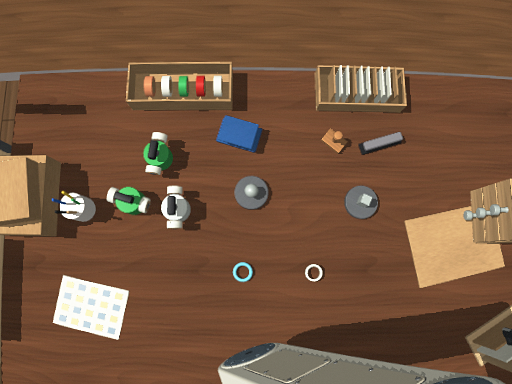

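View pics/side0.png

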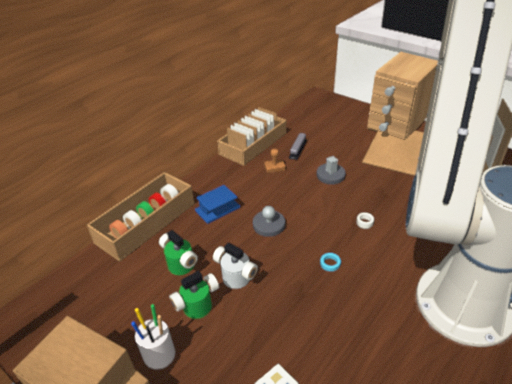

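Candidates: aluminium coupler at top (175,207); green decoys at (157,152) and (129,200), white pen cup at (75,206). Mounts: ball at (252,190), and a square post at (361,200), which is not the one. I choose (175,207) and (252,190), and check both in a close crop.

Run:
```python
from h import *
a=cv2.imread("pics/top0.png")[165:245,140:280];b=cv2.imread("pics/side0.png")[195:295,205:305]
a=cv2.resize(a,None,fx=5,fy=5,interpolation=cv2.INTER_CUBIC)
cv2.imwrite("pics/c1.png",np.vstack([a,]))
b=cv2.resize(b,None,fx=4,fy=4,interpolation=cv2.INTER_CUBIC)
b=cv2.resize(b,(400,400)); 
cv2.imwrite("pics/c1.png",np.hstack([cv2.resize(a,(700,400))[:, :400] if 0 else a[:400,:400],b]))
t=r.calibration("top");s=r.calibration("side")
print("handle",tri([ray(t,(172,205)),ray(s,(235,252))]),atz(t,(172,205),106))
print("ball",tri([ray(t,(252,190)),ray(s,(268,213))]),atz(t,(252,190),52), "base",atz(t,(252,193),20))
print("rolls",atz(t,(175,190),40),atz(t,(176,223),40))
```

```text
handle [519.6 269.9  97.6] [519.9 269.1 106. ]
ball [571.   58.9  44.7] [568.8  58.4  52. ] base [565.1  58.1  20. ]
rolls [569.8 273.8  40. ] [477.4 268.5  40. ]
```

View pics/c1.png

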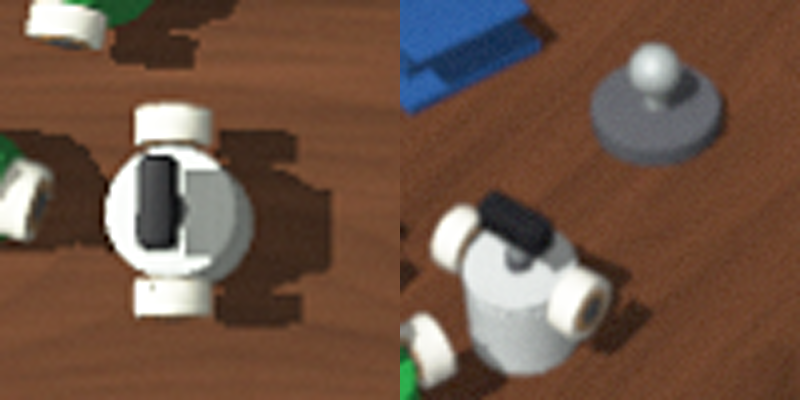

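The crop confirms it: the aluminium coupler has its black handle at top (171.4,205.6), lying along world x, with white rolls at either end. The mount has a round ball at side (268.8,212). Moving over the handle.

>>> jog_arm --deltas '[{"gripper": -0.2, "translation": [0.137, 0.389, 0], "dr": [0, 0, -0.0103]}, {"gripper": -0.2, "translation": [0.137, 0.389, 0], "dr": [0, 0, -0.0103]}, {"gripper": -0.2, "translation": [0.137, 0.389, 0], "dr": [0, 0, -0.0103]}, {"gripper": -0.2, "translation": [0.137, 0.389, 0], "dr": [0, 0, -0.0103]}, {"gripper": -0.2, "translation": [0.137, 0.389, 0], "dr": [0, 0, -0.0103]}, {"gripper": -0.2, "translation": [0.137, 0.389, 0], "dr": [0, 0, -0.0103]}, {"gripper": -0.2, "translation": [0.137, 0.389, 0], "dr": [0, 0, -0.0103]}, {"gripper": -0.2, "translation": [0.137, 0.389, 0], "dr": [0, 0, -0.0103]}, {"gripper": -0.2, "translation": [0.137, 0.389, 0], "dr": [0, 0, -0.0103]}, {"gripper": -0.2, "translation": [0.137, 0.389, 0], "dr": [0, 0, -0.0103]}, {"gripper": -0.2, "translation": [0.137, 0.389, 0], "dr": [0, 0, -0.0103]}]'

```text
clock: 1.02
eef_pos: [367.8, -156.3, 256.3]
tcp_rot: [-3.141, -0.0, -1.395]
contact_force: [1.1, -1.6, 0.3]
opening: 0.604
```

>>> jog_arm --deltas '[{"gripper": -0.2, "translation": [0.137, 0.389, 0], "dr": [0, 0, -0.0103]}, {"gripper": -0.2, "translation": [0.137, 0.389, 0], "dr": [0, 0, -0.0103]}, {"gripper": -0.2, "translation": [0.137, 0.389, 0], "dr": [0, 0, -0.0103]}, {"gripper": -0.2, "translation": [0.137, 0.389, 0], "dr": [0, 0, -0.0103]}, {"gripper": -0.2, "translation": [0.137, 0.389, 0], "dr": [0, 0, -0.0103]}, {"gripper": -0.2, "translation": [0.137, 0.389, 0], "dr": [0, 0, -0.0103]}, {"gripper": -0.2, "translation": [0.137, 0.389, 0], "dr": [0, 0, -0.0103]}, {"gripper": -0.2, "translation": [0.137, 0.389, 0], "dr": [0, 0, -0.0103]}, {"gripper": -0.2, "translation": [0.137, 0.389, 0], "dr": [0, 0, -0.0103]}, {"gripper": -0.2, "translation": [0.137, 0.389, 0], "dr": [0, 0, -0.0103]}, {"gripper": -0.2, "translation": [0, 0, 0], "dr": [0, 0, 0]}, {"gripper": -0.2, "translation": [0, 0, 0], "dr": [0, 0, 0]}]'

```text
clock: 2.02
eef_pos: [504.8, 232.7, 255.6]
tcp_rot: [3.141, -0.0, -1.553]
contact_force: [0.3, -0.3, 0.3]
opening: 0.601
```

Run:
```python
from h import *
s=r.sense();print(s["clock"],s["eef_pos"],s["tcp_rot"],s["opening"],s["qpos"],s["contact_force"])
c=r.calibration("wrist");print(np.array(c["world_from_camera"]).round(3).tolist(),c["mtx"],c["k1"])
cv2.imwrite("pics/w1.png",r.grab_frame("wrist"));import pickle;pickle.dump(c,open("w1.pkl","wb"))
print(proj(c,(519,270,104)),proj(c,(519,270,0)))
```

```text
2.0167 [504.83042856 232.66035924 255.56957622] [ 3.14069137e+00 -3.40004876e-04 -1.55276256e+00] 0.6014024727247849 [4.29128971e-01 2.47223039e-01 1.78284262e+00 5.40659917e-05
 1.11248905e+00 1.98186774e+00] [ 0.34425279 -0.33215615  0.30581973]
[[0.017, -0.953, -0.302, 583.669], [-1.0, -0.016, -0.006, 235.459], [0.001, 0.302, -0.953, 373.33], [0.0, 0.0, 0.0, 1.0]] [[290.41216325   0.         257.10089837]
 [  0.         290.41216325 188.82278614]
 [  0.           0.           1.        ]] -0.01036246442165727
[219.4 167.5] [229.3 148.8]
```

View pics/w1.png

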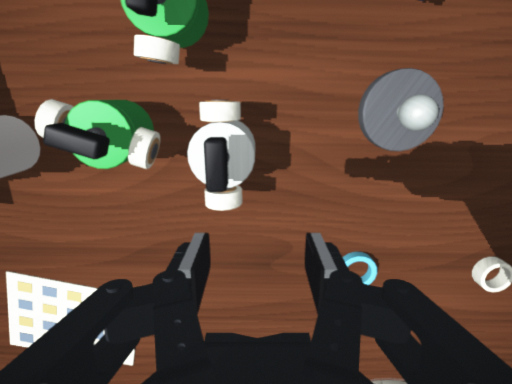

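Wrist view: coupler at (221,155) with its handle at (216,163), ball at (418,112) on its dark base, greens at (105,135) and (165,10). Fitting the handle box and the ball outline here.

```bash
cat > fit.py <<'E'
from h import *
from scipy.optimize import minimize
def handle(img,c,x0,box,yaw0=0,z=104):
    """fit the handle's box silhouette; box=(u0,v0,u1,v1)"""
    u0,v0,u1,v1=box; S=6
    g=cv2.resize(img[v0:v1,u0:u1].max(2),None,fx=S,fy=S,interpolation=cv2.INTER_CUBIC)
    m=(g<75).astype(np.uint8); n,l,st,_=cv2.connectedComponentsWithStats(m)
    # component nearest to the expected place
    p=(proj(c,(*x0,z))-[u0,v0])*S; d=[np.hypot(*(p-np.argwhere(l==i)[:,::-1].mean(0))) if st[i,4]>200 else 1e9 for i in range(1,n)]
    m=(l==1+int(np.argmin(d))).astype(np.uint8)
    def cost(q):
        cs,sn=np.cos(q[2]),np.sin(q[2]);P=[]
        for a in(-25,25):
            for b in(-10,10):
                for h in(-12,12):P.append(proj(c,(q[0]+a*cs-b*sn,q[1]+a*sn+b*cs,z+h)))
        P=((np.array(P)-[u0,v0]+.5)*S-.5)
        k=np.zeros_like(m);cv2.fillConvexPoly(k,cv2.convexHull((P*16).round().astype(np.int32)),1,shift=4)
        return 1-(k&m).sum()/(k|m).sum()
    best=minimize(cost,[*x0,yaw0],method="Nelder-Mead",options=dict(initial_simplex=[[*x0,yaw0],[x0[0]+8,x0[1],yaw0],[x0[0],x0[1]+8,yaw0],[*x0,yaw0+.1]]))
    return best.x.round(3),round(best.fun,3)
E
python3 - <<'E'
from fit import *;import pickle
c=pickle.load(open("w1.pkl","rb"));im=cv2.imread("pics/w1.png");t=r.calibration("top")
for z in(104,109):print(handle(im,c,(519,268),(190,120,255,210),0,z))
print("top",handle(cv2.imread("pics/top0.png"),t,(519,268),(155,185,195,230)))
# cup top & ball in wrist
hsv=im
for nm,(u0,v0,u1,v1),th in(("ball",(380,80,450,140),110),("cuptop",(180,115,262,192),200)):
    g=cv2.resize(im[v0:v1,u0:u1].min(2),None,fx=6,fy=6,interpolation=cv2.INTER_CUBIC);m=(g>th).astype(np.uint8)
    k=max(cv2.findContours(m,0,1)[0],key=cv2.contourArea);e=cv2.fitEllipse(cv2.convexHull(k));uv=(np.array(e[0])+.5)/6-.5+[u0,v0];print(nm,uv,np.array(e[1])/6,atz(c,uv,52),atz(c,uv,68))
b=[ray(c,uv) for uv in()]
cv2.imwrite("pics/x.png",cv2.resize(im[60:220,170:460],(790,436)))
E
```

```text
(array([ 5.22246e+02,  2.72568e+02, -6.30000e-02]), np.float64(0.301))
(array([ 5.22818e+02,  2.71805e+02, -8.10000e-02]), np.float64(0.323))
top (array([ 5.19347e+02,  2.68226e+02, -1.10000e-02]), np.float64(0.472))
ball [404.37775675 107.24690247] [72.86862183 81.99956258] [576.   77.5  52. ] [576.4  85.4  68. ]
cuptop [216.17713928 146.16387431] [56.80473836 77.60620117] [530.7 279.7  52. ] [533.4 277.5  68. ]
```

View pics/x.png

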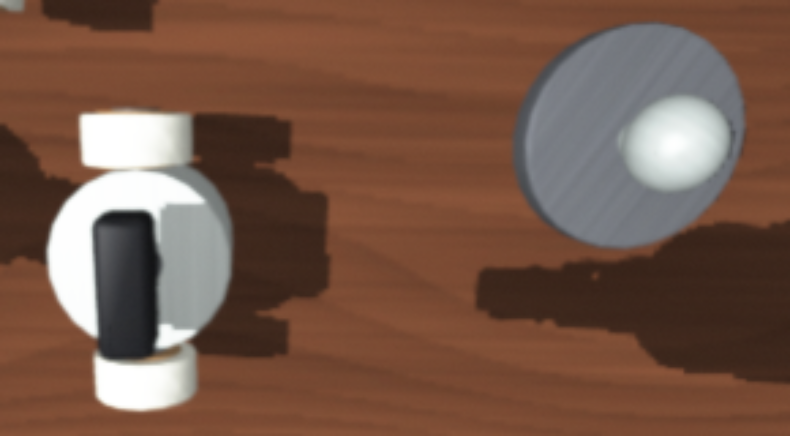

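Run:
```python
from fit import *;import pickle
from scipy.optimize import least_squares
c=pickle.load(open("w1.pkl","rb"));t=r.calibration("top");s=r.calibration("side")
def bb(c,q,z):
    P=[]
    cs,sn=np.cos(q[2]),np.sin(q[2])
    for a in(-25,25):
        for b in(-10,10):
            for h in(-12,12):P.append(proj(c,(q[0]+a*cs-b*sn,q[1]+a*sn+b*cs,z+h)))
    P=np.array(P);return np.r_[P.min(0),P.max(0)]
W=np.array([204.1,137.5,227.6,191.4]);T=np.array([140+137/5,165+155/5,140+180/5,165+250/5])
for z in(104,107):
  for y in(0,.04,-.04):
    f=least_squares(lambda q:bb(c,[*q,y],z)-W,[520,270]);g=least_squares(lambda q:bb(t,[*q,y],z)-T,[520,270])
    print(z,y,f.x.round(1),f.fun.round(1),g.x.round(1),g.fun.round(1))
def mean_sphere(c,P):
    o=np.array(c["world_from_camera"])[:3,3];v=np.array(P)-o;D=np.linalg.norm(v);v/=D
    a=np.linalg.svd(v[None])[2][1:];R=19*np.sqrt(1-(19/D)**2);ctr=np.array(P)-v*19*19/D
    Q=np.array([proj(c,ctr+R*(np.cos(k)*a[0]+np.sin(k)*a[1])) for k in np.linspace(0,6.28,60)]);return (Q.min(0)+Q.max(0))/2,np.ptp(Q,axis=0)
for n,cc,uv in(("w",c,(418.5,112.5)),("s",s,(268.8,212)),("t",t,(252,190))):
    f=least_squares(lambda q:mean_sphere(cc,[*q,52])[0]-uv,[570,60]);print(n,f.x.round(1),mean_sphere(cc,[*f.x,52])[1])
```

```text
104 0 [520. 270.] [1.7 0.6 3.6 4.2] [520. 270.] [-0.5 -1.   0.6 -0.1]
104 0.04 [520. 270.] [0.6 0.6 4.6 4.3] [520. 270.] [-0.3 -1.1  0.5  0. ]
104 -0.04 [520. 270.] [2.5 0.3 4.2 4.6] [520. 270.] [-0.8 -1.2  0.9  0.1]
107 0 [520. 270.] [1.1 1.1 3.4 5.3] [520. 270.] [-0.7 -1.2  0.4 -0.2]
107 0.04 [520. 270.] [0.  1.  4.4 5.4] [520. 270.] [-0.5 -1.3  0.3 -0.1]
107 -0.04 [520. 270.] [2.  0.7 3.9 5.7] [520. 270.] [-1.1 -1.3  0.8  0. ]
w [570.  60.] [40.3 36.5]
s [570.  60.] [13.1 13.1]
t [570.  60.] [13.8 13.7]
```

```bash
sed -i 's/\[s\[0\],s\[1\],1\])\[:2\].round(1)/[s[0],s[1],1])[:2]/' h.py
python3 - <<'E'
from fit import *;import pickle
from scipy.optimize import least_squares
c=pickle.load(open("w1.pkl","rb"));t=r.calibration("top");s=r.calibration("side")
def bb(c,q,z):
    P=[];cs,sn=np.cos(q[2]),np.sin(q[2])
    for a in(-25,25):
        for b in(-10,10):
            for h in(-12,12):P.append(proj(c,(q[0]+a*cs-b*sn,q[1]+a*sn+b*cs,z+h)))
    P=np.array(P);return np.r_[P.min(0),P.max(0)]
W=np.array([204.1,137.5,227.6,191.4]);T=np.array([140+137/5,165+155/5,140+180/5,165+250/5])
for y in(0,.04,-.04):
    f=least_squares(lambda q:bb(c,[*q,y],105)-W,[520,270]);g=least_squares(lambda q:bb(t,[*q,y],105)-T,[520,270])
    print(y,f.x.round(1),f.fun.round(1),g.x.round(1),g.fun.round(1))
def mid(c,P):
    o=np.array(c["world_from_camera"])[:3,3];v=np.array(P)-o;D=np.linalg.norm(v);v/=D
    a=np.linalg.svd(v[None])[2][1:];R=19*np.sqrt(1-(19/D)**2);ctr=np.array(P)-v*361/D
    Q=np.array([proj(c,ctr+R*(np.cos(k)*a[0]+np.sin(k)*a[1])) for k in np.linspace(0,6.28,60)]);return (Q.min(0)+Q.max(0))/2
for n,cc,uv in(("w",c,(418.5,112.5)),("s",s,(268.8,212)),("t",t,(252,190))):
    f=least_squares(lambda q:mid(cc,[*q,52])-uv,[570,60]);print(n,f.x.round(1))
E
```

```text
0 [522.5 272.2] [-1.2 -1.9  1.3  2. ] [518.5 269.9] [-0.5 -0.5  0.5  0.5]
0.04 [522.5 272.1] [-2.1 -2.   2.4  2.1] [518.4 270. ] [-0.4 -0.6  0.4  0.6]
-0.04 [522.5 273. ] [-0.9 -2.3  0.9  2.4] [518.4 269.9] [-0.9 -0.6  0.9  0.6]
w [570.6  61.9]
s [567.9  61. ]
t [568.8  58.4]
```

>>> jog_arm --deltas '[{"gripper": -0.2, "translation": [0.08, 0.19, 0], "dr": [0, 0, -0.006]}, {"gripper": -0.2, "translation": [0.08, 0.195, 0], "dr": [0, 0, -0.006]}, {"gripper": -0.2, "translation": [0, 0, -0.35], "dr": [0, 0, 0]}, {"gripper": -0.2, "translation": [0, 0, -0.35], "dr": [0, 0, 0]}, {"gripper": -0.2, "translation": [0, 0, -0.35], "dr": [0, 0, 0]}, {"gripper": -0.2, "translation": [0, 0, -0.2], "dr": [0, 0, 0]}, {"gripper": -0.2, "translation": [0, 0, -0.1], "dr": [0, 0, 0]}, {"gripper": -0.2, "translation": [0, 0, -0.1], "dr": [0, 0, 0]}, {"gripper": -0.2, "translation": [0, 0, 0], "dr": [0, 0, 0]}]'

```text
clock: 2.82
eef_pos: [520.4, 268.3, 110.3]
tcp_rot: [3.14, -0.001, -1.576]
contact_force: [-0.4, 0.3, 0.9]
opening: 0.595
```

Run:
```python
from h import *
s=r.sense();print(s["clock"],s["eef_pos"],s["opening"],s["contact_force"])
w=r.grab_frame("wrist");b=r.grab_frame("side")[190:300,180:290]
cv2.imwrite("pics/g1.png",np.hstack([cv2.resize(w[60:340,100:420],(457,400)),cv2.resize(b,(330,400)) if 0 else cv2.resize(b,(340,340)).copy() if 0 else cv2.copyMakeBorder(cv2.resize(b,(340,340),interpolation=2),0,60,0,0,0)]))
```

```text
2.8167 [520.36178217 268.27289299 110.33634968] 0.5954792423941639 [-0.35048826  0.26959532  0.87647736]
```

View pics/g1.png

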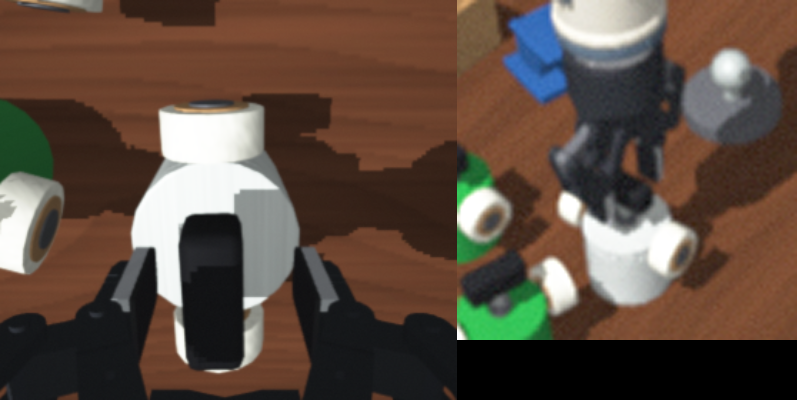

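The handle sits between the jaws, about 4 mm to +y of centre (crop bar centre 212, jaw midpoint 227). Nudging, then closing.

>>> jog_arm --deltas '[{"gripper": -0.2, "translation": [0, 0.04, 0], "dr": [0, 0, 0]}, {"gripper": 1, "translation": [0, 0, 0], "dr": [0, 0, 0]}, {"gripper": 1, "translation": [0, 0, 0], "dr": [0, 0, 0]}, {"gripper": 1, "translation": [0, 0, 0], "dr": [0, 0, 0]}, {"gripper": 1, "translation": [0, 0, 0], "dr": [0, 0, 0]}, {"gripper": 1, "translation": [0, 0, 0], "dr": [0, 0, 0]}, {"gripper": 1, "translation": [0, 0, 0], "dr": [0, 0, 0]}, {"gripper": 1, "translation": [0, 0, 0], "dr": [0, 0, 0]}]' --squeeze 70

```text
clock: 3.58
eef_pos: [521.2, 273.4, 112.1]
tcp_rot: [-3.141, 0.0, -1.575]
contact_force: [-0.7, -3.2, 6.9]
opening: 0.224
```

>>> jog_arm --deltas '[{"gripper": 1, "translation": [0, 0, 0.06], "dr": [0, 0, 0]}, {"gripper": 1, "translation": [0, 0, 0.06], "dr": [0, 0, 0]}, {"gripper": 1, "translation": [0, 0, 0.06], "dr": [0, 0, 0]}, {"gripper": 1, "translation": [0, 0, 0.06], "dr": [0, 0, 0]}, {"gripper": 1, "translation": [0, 0, 0.06], "dr": [0, 0, 0]}, {"gripper": 1, "translation": [0, 0, 0.1], "dr": [0, 0, 0]}, {"gripper": 1, "translation": [0, 0, 0.2], "dr": [0, 0, 0]}, {"gripper": 1, "translation": [0, 0, 0.3], "dr": [0, 0, 0]}, {"gripper": 1, "translation": [0, 0, 0.3], "dr": [0, 0, 0]}, {"gripper": 1, "translation": [0, 0, 0.1], "dr": [0, 0, 0]}, {"gripper": 1, "translation": [0, 0, 0], "dr": [0, 0, 0]}]'

```text
clock: 4.5
eef_pos: [522.1, 274.0, 244.3]
tcp_rot: [-3.137, 0.002, -1.575]
contact_force: [-0.6, 0.7, -7.1]
opening: 0.216
```

Run:
```python
from h import *;import pickle
s=r.sense();print(s["clock"],s["eef_pos"],s["tcp_rot"],s["opening"],s["contact_force"],s["wrist_torque"])
pickle.dump(r.calibration("wrist"),open("w2.pkl","wb"))
w=r.grab_frame("wrist");b=r.grab_frame("side");cv2.imwrite("pics/w2.png",w);cv2.imwrite("pics/s2.png",b)
b=b[120:300,160:340]
cv2.imwrite("pics/g2.png",np.hstack([cv2.resize(w[60:340,100:420],(440,385)),cv2.resize(b,(360,360),interpolation=2) if 0 else cv2.copyMakeBorder(cv2.resize(b,(360,360),interpolation=2),0,25,0,0,0)]))
```

```text
4.5 [522.09996431 274.01122922 244.30803944] [-3.13697479e+00  2.43832010e-03 -1.57456698e+00] 0.21554731354424012 [-0.6366945   0.69751921 -7.10100118] [ 0.02949945 -0.01400143 -0.05044659]
```

View pics/g2.png

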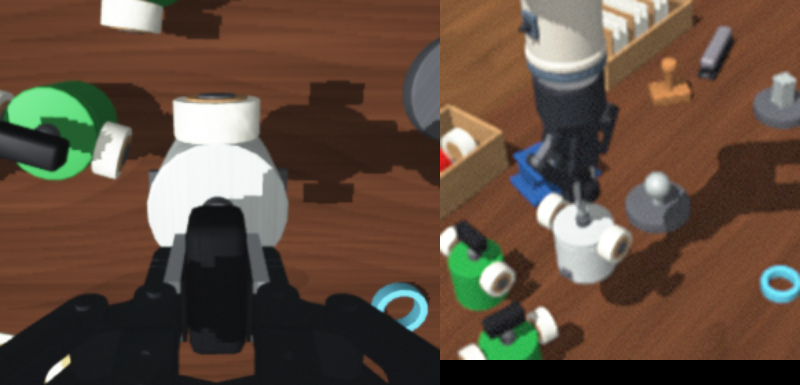

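Lifted: the handle is out on its stem, the coupler hangs upright, and the force is about 7 N, matching its weight. Carrying it to above the ball at the same height.

>>> jog_arm --deltas '[{"gripper": 1, "translation": [0.02, -0.1, 0], "dr": [0, 0, 0]}, {"gripper": 1, "translation": [0.05, -0.22, 0], "dr": [0, 0, 0]}, {"gripper": 1, "translation": [0.065, -0.3, 0], "dr": [0, 0, 0]}, {"gripper": 1, "translation": [0.065, -0.3, 0], "dr": [0, 0, 0]}, {"gripper": 1, "translation": [0.065, -0.3, 0], "dr": [0, 0, 0]}, {"gripper": 1, "translation": [0.065, -0.3, 0], "dr": [0, 0, 0]}, {"gripper": 1, "translation": [0.065, -0.3, 0], "dr": [0, 0, 0]}, {"gripper": 1, "translation": [0.05, -0.2, 0], "dr": [0, 0, 0]}, {"gripper": 1, "translation": [0.025, -0.11, 0], "dr": [0, 0, 0]}, {"gripper": 1, "translation": [0, 0, 0], "dr": [0, 0, 0]}, {"gripper": 1, "translation": [0, 0, 0], "dr": [0, 0, 0]}, {"gripper": 1, "translation": [0, 0, 0], "dr": [0, 0, 0]}]'

```text
clock: 5.6
eef_pos: [567.1, 60.7, 240.3]
tcp_rot: [3.14, 0.0, -1.575]
contact_force: [0.1, 0.3, -6.9]
opening: 0.219
```

Run:
```python
from h import *
s=r.sense();print(s["clock"],s["eef_pos"],s["tcp_rot"],s["opening"],s["contact_force"])
x,y,z=s["eef_pos"]
b=r.grab_frame("side");cv2.imwrite("pics/s3.png",b);c=r.calibration("side")
o=(210,130);S=6
v=cv2.resize(b[130:230,210:330],None,fx=S,fy=S,interpolation=2)
# predicted outlines: underside rim & cup top for estimated pose (green), ball & base (red)
def circ(P,R,col):
    q=np.array([proj(c,(P[0]+R*np.cos(k),P[1]+R*np.sin(k),P[2])) for k in np.linspace(0,6.28,80)]);q=((q-o+.5)*S-.5).round().astype(int);cv2.polylines(v,[q],True,col,1)
u=z-6-129;print("underside",u)
circ((x,y,u),36,(0,255,0));circ((x,y,u+68),36,(0,255,0));circ((569,60.5,20),48,(0,0,255));circ((569,60.5,0),48,(0,0,255))
cv2.imwrite("pics/o3.png",v)
```

```text
5.6 [567.13379904  60.73730941 240.27728733] [ 3.13969698e+00  2.54905373e-04 -1.57464744e+00] 0.21923680949341187 [ 0.05501428  0.30346115 -6.93888366]
underside 105.27728733244544
```

View pics/o3.png

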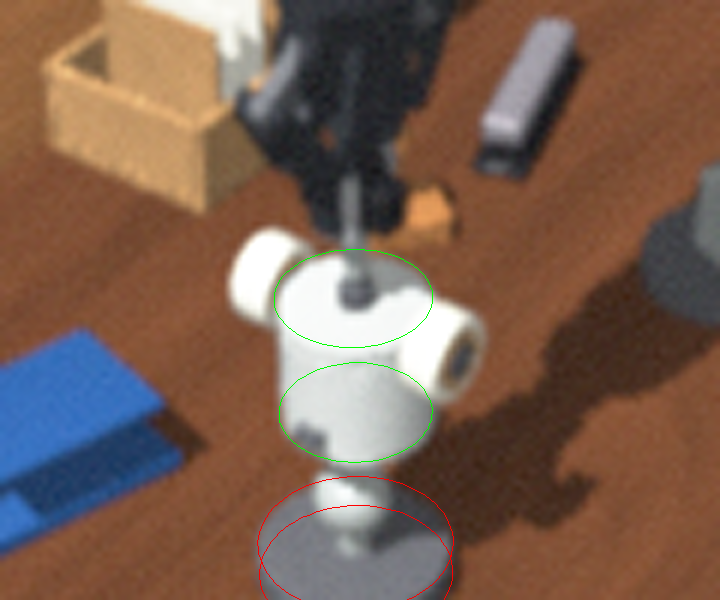

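The side overlay shows the ball centred at crop x≈352 and the cup centred at ≈357, so the cup should shift about 3 mm in x. I'll correct that and lower gently, watching the force.

>>> jog_arm --deltas '[{"gripper": 1, "translation": [0.03, 0.005, 0], "dr": [0, 0, 0]}, {"gripper": 1, "translation": [0, 0, -0.08], "dr": [0, 0, 0]}, {"gripper": 1, "translation": [0, 0, -0.1], "dr": [0, 0, 0]}, {"gripper": 1, "translation": [0, 0, -0.1], "dr": [0, 0, 0]}, {"gripper": 1, "translation": [0, 0, -0.1], "dr": [0, 0, 0]}, {"gripper": 1, "translation": [0, 0, -0.1], "dr": [0, 0, 0]}, {"gripper": 1, "translation": [0, 0, 0], "dr": [0, 0, 0]}]'

```text
clock: 6.23
eef_pos: [569.2, 60.7, 190.4]
tcp_rot: [3.137, -0.0, -1.575]
contact_force: [-0.9, -0.2, -6.4]
opening: 0.222
```

>>> jog_arm --deltas '[{"gripper": 1, "translation": [0, 0, -0.05], "dr": [0, 0, 0]}, {"gripper": 1, "translation": [0, 0, -0.05], "dr": [0, 0, 0]}, {"gripper": 1, "translation": [0, 0, 0], "dr": [0, 0, 0]}]'

```text
clock: 6.48
eef_pos: [570.6, 60.7, 182.5]
tcp_rot: [3.141, -0.0, -1.575]
contact_force: [0.1, -0.4, -7.4]
opening: 0.22
```

>>> jog_arm --deltas '[{"gripper": 1, "translation": [0, 0, -0.05], "dr": [0, 0, 0]}, {"gripper": 1, "translation": [0, 0, -0.05], "dr": [0, 0, 0]}, {"gripper": 1, "translation": [0, 0, 0], "dr": [0, 0, 0]}, {"gripper": 1, "translation": [0, 0, 0], "dr": [0, 0, 0]}]'

```text
clock: 6.82
eef_pos: [570.6, 60.8, 173.0]
tcp_rot: [3.141, -0.0, -1.575]
contact_force: [0.5, 0.2, -6.9]
opening: 0.222
```

Run:
```python
from h import *
s=r.sense();print(s["clock"],s["eef_pos"],s["contact_force"],s["wrist_torque"])
x,y,z=s["eef_pos"]
b=r.grab_frame("side");cv2.imwrite("pics/s4.png",b);c=r.calibration("side")
o=(220,150);S=7
v=cv2.resize(b[150:235,220:320],None,fx=S,fy=S,interpolation=2)
def circ(P,R,col):
    q=np.array([proj(c,(P[0]+R*np.cos(k),P[1]+R*np.sin(k),P[2])) for k in np.linspace(0,6.28,80)]);q=((q-o+.5)*S-.5).round().astype(int);cv2.polylines(v,[q],True,col,1)
u=z-6-129;print("underside",u)
circ((x,y,u),36,(0,255,0));circ((569,60.5,20),48,(0,0,255));circ((569,60.5,20),36,(255,0,255))
cv2.imwrite("pics/o4.png",v)
```

```text
6.8167 [570.57988712  60.75330581 172.99166464] [ 0.46744802  0.21470105 -6.8892613 ] [ 0.04605138 -0.01451565  0.01064021]
underside 37.99166463993981
```

View pics/o4.png

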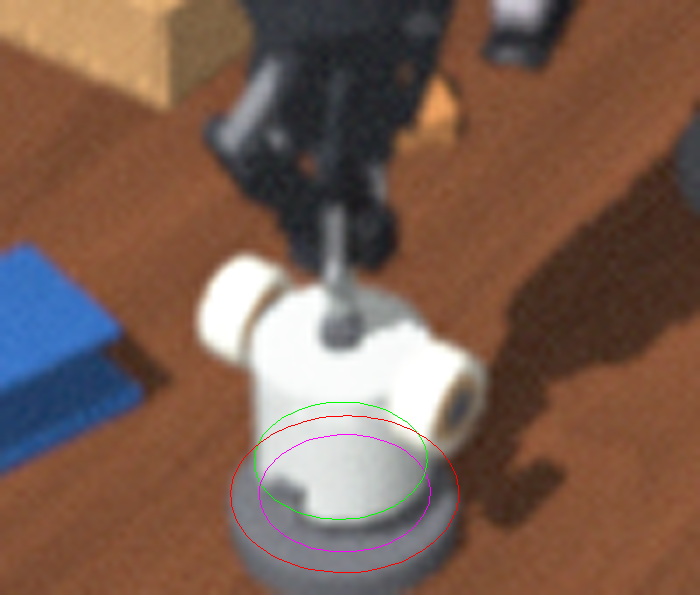

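The cup is over the ball with no side load, its underside about 16 mm above the base. Continuing.

>>> jog_arm --deltas '[{"gripper": 1, "translation": [0, 0, -0.04], "dr": [0, 0, 0]}, {"gripper": 1, "translation": [0, 0, -0.04], "dr": [0, 0, 0]}, {"gripper": 1, "translation": [0, 0, 0], "dr": [0, 0, 0]}, {"gripper": 1, "translation": [0, 0, 0], "dr": [0, 0, 0]}]'

```text
clock: 7.2
eef_pos: [570.6, 60.8, 164.9]
tcp_rot: [3.141, -0.0, -1.575]
contact_force: [1.1, -0.6, -6.1]
opening: 0.224
```

>>> jog_arm --deltas '[{"gripper": 1, "translation": [0, 0, -0.02], "dr": [0, 0, 0]}, {"gripper": 1, "translation": [0, 0, 0], "dr": [0, 0, 0]}, {"gripper": 1, "translation": [0, 0, 0], "dr": [0, 0, 0]}]'

```text
clock: 7.45
eef_pos: [570.8, 60.8, 163.2]
tcp_rot: [3.141, -0.0, -1.575]
contact_force: [-0.4, -0.8, -5.5]
opening: 0.22
```

>>> jog_arm --deltas '[{"gripper": 1, "translation": [0, 0, -0.015], "dr": [0, 0, 0]}, {"gripper": 1, "translation": [0, 0, 0], "dr": [0, 0, 0]}, {"gripper": 1, "translation": [0, 0, 0], "dr": [0, 0, 0]}]'

```text
clock: 7.7
eef_pos: [570.8, 60.8, 161.7]
tcp_rot: [3.141, 0.0, -1.575]
contact_force: [-0.0, 0.2, -6.7]
opening: 0.217
```

>>> jog_arm --deltas '[{"gripper": 1, "translation": [0, 0, -0.015], "dr": [0, 0, 0]}, {"gripper": 1, "translation": [0, 0, -0.01], "dr": [0, 0, 0]}, {"gripper": 1, "translation": [0, 0, 0], "dr": [0, 0, 0]}, {"gripper": 1, "translation": [0, 0, 0], "dr": [0, 0, 0]}]'

```text
clock: 8.03
eef_pos: [570.7, 60.8, 159.2]
tcp_rot: [3.141, -0.0, -1.575]
contact_force: [-0.6, 0.5, -6.8]
opening: 0.219
```

>>> jog_arm --deltas '[{"gripper": 1, "translation": [0, 0, -0.01], "dr": [0, 0, 0]}, {"gripper": 1, "translation": [0, 0, 0], "dr": [0, 0, 0]}, {"gripper": 1, "translation": [0, 0, 0], "dr": [0, 0, 0]}]'

```text
clock: 8.28
eef_pos: [570.8, 60.8, 158.2]
tcp_rot: [3.142, -0.0, -1.575]
contact_force: [0.3, 0.4, -6.1]
opening: 0.222
```

>>> jog_arm --deltas '[{"gripper": 1, "translation": [0, 0, -0.01], "dr": [0, 0, 0]}, {"gripper": 1, "translation": [0, 0, 0], "dr": [0, 0, 0]}, {"gripper": 1, "translation": [0, 0, 0], "dr": [0, 0, 0]}]'

```text
clock: 8.53
eef_pos: [570.9, 60.8, 157.3]
tcp_rot: [-3.141, 0.0, -1.575]
contact_force: [-0.0, -0.3, -6.0]
opening: 0.219
```

>>> jog_arm --deltas '[{"gripper": 1, "translation": [0, 0, -0.01], "dr": [0, 0, 0]}, {"gripper": 1, "translation": [0, 0, 0], "dr": [0, 0, 0]}, {"gripper": 1, "translation": [0, 0, 0], "dr": [0, 0, 0]}]'

```text
clock: 8.78
eef_pos: [571.1, 60.8, 156.7]
tcp_rot: [-3.141, -0.0, -1.575]
contact_force: [-1.6, -1.1, -0.2]
opening: 0.222
```

>>> jog_arm --deltas '[{"gripper": 1, "translation": [0, 0, -0.008], "dr": [0, 0, 0]}, {"gripper": 1, "translation": [0, 0, 0], "dr": [0, 0, 0]}, {"gripper": 1, "translation": [0, 0, 0], "dr": [0, 0, 0]}]'

```text
clock: 9.03
eef_pos: [571.1, 60.8, 155.7]
tcp_rot: [-3.141, -0.0, -1.575]
contact_force: [-0.4, -2.0, 1.6]
opening: 0.222
```

Run:
```python
from h import *
s=r.sense();print(s["clock"],s["eef_pos"],s["contact_force"],s["wrist_torque"])
x,y,z=s["eef_pos"]
b=r.grab_frame("side");cv2.imwrite("pics/s5.png",b);c=r.calibration("side")
o=(220,150);S=7
v=cv2.resize(b[150:235,220:320],None,fx=S,fy=S,interpolation=2)
def circ(P,R,col):
    q=np.array([proj(c,(P[0]+R*np.cos(k),P[1]+R*np.sin(k),P[2])) for k in np.linspace(0,6.28,80)]);q=((q-o+.5)*S-.5).round().astype(int);cv2.polylines(v,[q],True,col,1)
circ((569,60.5,20),36,(255,0,255));circ((569,60.5,88),36,(255,0,255))
cv2.imwrite("pics/o5.png",v)
```

```text
9.0333 [571.05406256  60.78292819 155.71247771] [-0.37029876 -1.97420116  1.6223387 ] [-0.2205667   0.18504971 -0.05935364]
```

View pics/o5.png

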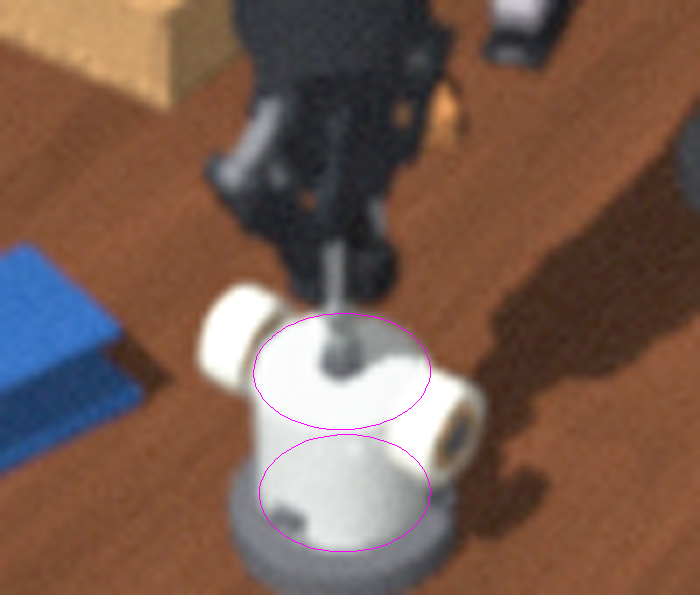

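The cup matches the seated outline: it is flat on the base with the handle still up (force +1.6 N). Pressing the handle down.

>>> jog_arm --deltas '[{"gripper": 1, "translation": [0, 0, -0.03], "dr": [0, 0, 0]}, {"gripper": 1, "translation": [0, 0, -0.03], "dr": [0, 0, 0]}, {"gripper": 1, "translation": [0, 0, -0.03], "dr": [0, 0, 0]}, {"gripper": 1, "translation": [0, 0, -0.03], "dr": [0, 0, 0]}, {"gripper": 1, "translation": [0, 0, -0.03], "dr": [0, 0, 0]}, {"gripper": 1, "translation": [0, 0, -0.03], "dr": [0, 0, 0]}, {"gripper": 1, "translation": [0, 0, 0], "dr": [0, 0, 0]}, {"gripper": 1, "translation": [0, 0, 0], "dr": [0, 0, 0]}]'

```text
clock: 9.75
eef_pos: [570.8, 60.8, 137.0]
tcp_rot: [3.141, -0.0, -1.575]
contact_force: [2.0, -1.4, -2.5]
opening: 0.216
```

>>> jog_arm --deltas '[{"gripper": 1, "translation": [0, 0, -0.02], "dr": [0, 0, 0]}, {"gripper": 1, "translation": [0, 0, -0.02], "dr": [0, 0, 0]}, {"gripper": 1, "translation": [0, 0, -0.01], "dr": [0, 0, 0]}, {"gripper": 1, "translation": [0, 0, 0], "dr": [0, 0, 0]}, {"gripper": 1, "translation": [0, 0, 0], "dr": [0, 0, 0]}]'

```text
clock: 10.17
eef_pos: [570.8, 60.9, 132.4]
tcp_rot: [3.142, 0.0, -1.575]
contact_force: [1.5, -2.5, -0.8]
opening: 0.223
```

>>> jog_arm --deltas '[{"gripper": 1, "translation": [0, 0, -0.01], "dr": [0, 0, 0]}, {"gripper": 1, "translation": [0, 0, -0.01], "dr": [0, 0, 0]}, {"gripper": 1, "translation": [0, 0, 0], "dr": [0, 0, 0]}, {"gripper": 1, "translation": [0, 0, 0], "dr": [0, 0, 0]}]'

```text
clock: 10.5
eef_pos: [571.2, 60.7, 132.0]
tcp_rot: [-3.141, -0.0, -1.575]
contact_force: [-3.9, -4.3, 15.3]
opening: 0.221
```

>>> jog_arm --deltas '[{"gripper": 1, "translation": [0, 0, -0.01], "dr": [0, 0, 0]}, {"gripper": 1, "translation": [0, 0, 0], "dr": [0, 0, 0]}, {"gripper": 1, "translation": [0, 0, 0], "dr": [0, 0, 0]}]'

```text
clock: 10.75
eef_pos: [571.3, 60.6, 131.9]
tcp_rot: [-3.14, -0.0, -1.575]
contact_force: [-8.6, -5.6, 24.3]
opening: 0.225
```

The handle bottoms out at z≈132, 25 mm below the seating contact, with force rising to 24 N. Releasing and withdrawing straight up.

>>> jog_arm --deltas '[{"gripper": 0.2, "translation": [0, 0, 0], "dr": [0, 0, 0]}, {"gripper": -0.2, "translation": [0, 0, 0], "dr": [0, 0, 0]}, {"gripper": -0.2, "translation": [0, 0, 0], "dr": [0, 0, 0]}, {"gripper": -0.2, "translation": [0, 0, 0], "dr": [0, 0, 0]}, {"gripper": -0.2, "translation": [0, 0, 0], "dr": [0, 0, 0]}, {"gripper": -0.2, "translation": [0, 0, 0.1], "dr": [0, 0, 0]}, {"gripper": -0.2, "translation": [0, 0, 0.2], "dr": [0, 0, 0]}, {"gripper": -0.2, "translation": [0, 0, 0.3], "dr": [0, 0, 0]}, {"gripper": -0.2, "translation": [0, 0, 0.3], "dr": [0, 0, 0]}, {"gripper": -0.2, "translation": [0, 0, 0.3], "dr": [0, 0, 0]}, {"gripper": -0.2, "translation": [0, 0, 0], "dr": [0, 0, 0]}, {"gripper": -0.2, "translation": [0, 0, 0], "dr": [0, 0, 0]}]'

```text
clock: 11.75
eef_pos: [571.9, 61.0, 251.9]
tcp_rot: [-3.137, 0.001, -1.575]
contact_force: [-0.1, 0.3, -0.3]
opening: 0.602
```

Run:
```python
from h import *
s=r.sense();print(s["clock"],s["eef_pos"],s["contact_force"],s["opening"])
b=r.grab_frame("side");w=r.grab_frame("wrist");c=r.calibration("side")
o=(220,150);S=5
v=cv2.resize(b[150:235,220:300],None,fx=S,fy=S,interpolation=2)
def poly(P,col):
    q=np.array([proj(c,p) for p in P]);q=((q-o+.5)*S-.5).round().astype(int);cv2.polylines(v,[q],True,col,1)
for z in(20,88):poly([(569+36*np.cos(k),60.5+36*np.sin(k),z) for k in np.linspace(0,6.28,80)],(255,0,255))
for z in(112,136):poly([(569+a,60.5+b_,z) for a,b_ in((-25,-10),(25,-10),(25,10),(-25,10))],(0,255,255))
cv2.imwrite("pics/o6.png",np.hstack([v,cv2.copyMakeBorder(cv2.resize(w[60:340,100:420],(400,350)),0,75,0,0,0)]))
```

```text
11.75 [571.92157133  60.98034788 251.94952095] [-0.11800378  0.299      -0.25307827] 0.6015030465907065
```

View pics/o6.png

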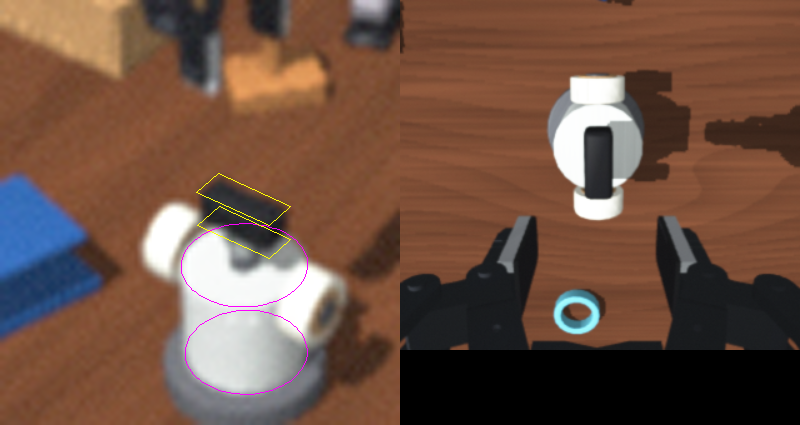

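The coupler stands flat on the base, the handle matches the "down" outline, and the gripper is well clear. Handing in.

```bash
python3 -c "
from rig import r
print(r.sign_off())"
```

```text
the job is handed in; nothing more can be done
None
```

I fitted the tape holder to the ball mount, locked it and let go, handing in at about 11.9 s of the 53 s allowed. The hand-in gives no verdict.

- **Opening and seating:** I gripped the aluminium coupler by its handle and lifted. The handle slid up and the coupler hung upright at about 7 N. I lowered it in small steps until the base took its weight at a TCP height of about 157 mm. The side view showed it flat on the base with the handle still up.
- **Locking:** I pressed the handle down until it stopped 25 mm lower, at about 132 mm, with the force rising to 24 N. I then opened the gripper and withdrew straight up.
- **Last checks:** The side picture matched the seated outline. The handle sat on, or 1–2 mm below, its predicted "down" outline, which is within the calibration error. The gripper was clear, with about 0 N on the tool.
- **What disagreed or failed:** My automatic outline fits were poor, so I used positions read by eye from the pictures. The cameras differed by up to 4 mm on where the handle and ball were. I corrected for this from close views on the way. I did not test the lock by pulling on it.

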